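Draw a tote forward from a deep shelf with a pull hook

TASK

The orange tote has been pushed deep into its lane of the shelf rack. With the pull hook from the cradle, hook over its front lip and draw it forward until you feel it come up firm against the stop bar, which is set differently every day, and keep a light, steady pull of about 10 N on it for a moment (over 15 N bends the lip). Then free the hook so that the tote stays touching the bar, and lay the hook back in its cradle, with the gripper kept off the tote and the other totes and bench things left alone.

Things in the scene. Friction and masses are not known exactly. Their poses are not given: they have to be found in the camera images.
- tote: The tote to fetch: orange plastic, open-topped, 220 mm long (x) x 130 wide (y) x 80 high, walls and floor 4 mm, 0.6 to 1 kg. Origin on its underside below the middle of the front wall, which faces -x; z up. Inside, 70 mm behind the front wall are empty; then brackets, up to 75 mm high. Loose in any lane of the rack, 30 to 100 mm short of the stop bar, up to 0.04 rad askew; 2 to 6 N slide it.
- tote_lip (a point): The middle of the top edge of the orange tote's front wall (mid-thickness, wall 4 mm): 80 mm straight above the tote's origin; axes as the tote's. The rim also turns 8 mm outwards there, 5 mm thick. Thin: about 10 N of pull is right, over 15 N bends it.
- rack: Fixed blue steel shelf rack, 510 mm wide (y), 360 deep (x); origin at its underside's centre, open front faces -x. Deck top 55 mm above the bench. Wire-mesh top, underside 213 mm up, front edge 145 mm before the origin. Three lanes along x at y = -165, 0, +165 mm, 160 mm clear between 30 mm high guides. A tote home at the stop bar has its lip point at x = -162 to -122 mm of the rack, as the bar is set.
- stop: Yellow slotted brackets fixed at both ends of the rack front, carrying a yellow round stop bar (12 mm diameter, rigid once clamped) across all lanes, its axis 100 mm above the bench, 45 above the deck. Origin (fixed): mid-rack, 170 mm before the rack's origin. The bar is clamped by hand anywhere from x = 0 to +40 mm of this origin; its setting is not measured. It meets a tote's front wall half-way up.
- hook: Pull hook, 160 g, in its cradle. Origin at the centre of its black handle (100 mm long along x, 22 wide, 26 high); x along the tool towards the bill, z up. On the same axis an 8 mm round steel shaft runs ahead to x = 190 mm and a stub back to -80 mm. The bill turns down at the end: a plate 30 mm wide, 5 thick, inner face at x = 190 mm, reaching 28 mm below the axis.
- hook_tip (a point): The middle of the bill's lower edge: 192.5 mm ahead of the handle's centre and 28 mm below its axis; axes as the hook's.
- cradle: Fixed green steel cradle; origin on the bench under the resting handle's centre, x along the resting hook to its bill. Two 8 mm thick V yokes at x = -67 mm (for the rear stub) and +130 mm (for the shaft), V 9 mm wide at the bottom, 40 at the top, 94 mm above the bench. Resting handle centre: 70 mm above the bench over the origin (up to 4 mm along x at the start); bill hanging free.
- tote_grey: Bystander: a grey tote of the same shape, in another lane.
- tote_black: Bystander: a black tote of the same shape, in another lane.
- bracket_a: Bystander: loose stamped steel bracket, 120 x 18 x 14 mm, on the bench.
- bracket_b: Bystander: loose stamped steel bracket, 110 x 18 x 14 mm, on the bench.
- tapper: Bystander: red pneumatic tapping tool with black grip, lying on the bench, about 200 x 150 x 50 mm.
- oil_mid (a point): Bystander: the middle of an oil bottle standing on the bench, 52 mm diameter, 140 mm high.
- caliper: Bystander: digital caliper lying on the bench, 170 x 58 x 10 mm.

How it is judged:
On the way, in this order (a step that is already met when the one before it is completed fails the run):
1. the hook's bill is down behind the front lip of the orange tote, before the tote has been shifted (x of hook_tip in the frame of tote between 0.002 and 0.05 m and z of hook_tip in the frame of tote below 0.072 m and y of hook_tip in the frame of tote between -0.06 and 0.06 m and distance of tote from where it was at the start of the episode below 0.015 m), for 0.1 s.
2. the orange tote is drawn home and held firm against the stop bar under a light pull of the hook: it presses on the bar with more than 2 N for 0.3 s (x of hook_tip in the frame of tote between 0.002 and 0.05 m and z of hook_tip in the frame of tote below 0.072 m and y of hook_tip in the frame of tote between -0.06 and 0.06 m and contact force between tote and stop above 2 N and contact force between hook and tote above 2 N and x of tote_lip in the frame of rack below -0.118 m and angle between tote's own z axis and vertical below 0.03 rad and angle between the x axis of tote and the x axis of rack, either way round below 0.07 rad and height (world z) of tote_lip between 0.131 and 0.139 m), for 0.3 s.
At the end, for the whole second after the job is handed in: The orange tote stands flat on the deck, at rest, still touching the stop bar (more than 0.2 N) and square to the rack within 0.07 rad; the hook lies at rest in both yokes of its cradle, bill down (within 0.5 rad), within 25 mm along and 8 mm across of its place (x of tote_lip in the frame of rack below -0.118 m and angle between tote's own z axis and vertical below 0.03 rad and angle between the x axis of tote and the x axis of rack, either way round below 0.07 rad and height (world z) of tote_lip between 0.131 and 0.139 m and contact force between tote and stop above 0.2 N and linear speed of tote below 0.01 m/s and linear speed of hook below 0.02 m/s and x of hook in the frame of cradle between -0.025 and 0.025 m and y of hook in the frame of cradle between -0.008 and 0.008 m and height (world z) of hook between 0.062 and 0.078 m and angle between the x axis of hook and the x axis of cradle, either way round below 0.08 rad and angle between hook's own z axis and vertical below 0.5 rad).
It fails at once if the hook loads the orange tote with more than 16 N (contact force between hook and tote above 16 N).
It fails at once if the gripper or arm touches the orange tote (contact force between any of the fingers, the arm and tote above 0.5 N).
It fails at once if the orange tote is tipped by more than 0.12 rad (angle between tote's own z axis and vertical above 0.12 rad).
It fails at once if another tote is shifted by more than 8 mm (distance of any of tote_grey, tote_black from where it was at the start of the episode above 0.008 m).
It fails at once if a bystander on the bench is shifted by more than 15 mm (distance of any of bracket_a, bracket_b, tapper, oil_mid, caliper from where it was at the start of the episode above 0.015 m).
It also fails if it takes over 69 s, if anything falls off the work surface, if the arm or the gripper's body presses on something with over 40 N, if the wrist force passes 120 N, or if a joint passes its speed limit or range.

ROBOT

A 6-joint arm with a two-finger parallel gripper is mounted at the origin on the work surface. World frame = base frame: x ahead of the robot, y to its left, z up, the work surface at z = 0. Lengths are in m, angles in rad, forces in N, time in s.
With the tool pointing down it reaches from about 0.35 to 0.975 m from the base axis. Payload 4.9 kg.
Tool frame: the origin (TCP) lies midway between the tips of the shut fingers; the grasp point (between the pads) lies 19 mm behind it; z points along the fingers, y is the line along which they close (so a half turn about z gives the same grasp; the last joint's range is limited). The gripper opens to 85 mm and grips with 20 to 120 N. Pads are 22 mm wide; open, the fingers measure 114 mm over their backs; the gripper's body (76 mm by 85 mm) begins 54 mm behind the grasp point. The pads swing forward as they close: fully open they stand 13 mm farther back than shut.
Start: joints at [-1.36, 0.053, 1.613, -0, 1.476, -0.119], TCP at [0.202, -0.591, 0.231] pointing down, gripper open.
Joint ranges: [-3.01, 3.01], [-1.01, 2.22], [0.06, 2.58], [-1.02, 4.17], [0.09, 2.62], [-3.14, 3.14]. Speed limits (rad/s): [2.57, 2.57, 3.14, 3.14, 3.14, 3.14].

INTERFACE

Orientations are given as a rotation vector (axis times angle).
In Python, from station import ctrl gives the robot as it stands.
- The arm moves only by the tool carry_out, never from a script. Its argument "moves" is a list of rows, each an object of numbers: "x", "y", "z": the shift along the tool's x, y, z in units of 25 mm (1.0 is 25 mm); "turn": the turn about the tool's z in rad. In form: [{"x": .., "y": .., "z": .., "turn": ..}, ...]. A call has exactly 8 rows; each row shifts and turns the commanded pose from where the row before left it, along the tool's axes as they then stand; what a row does not reach is not made up. A row lasts 1/10 s, in which the tool goes at most 50 mm and 8.59 degrees, less where a joint would pass 70% of its speed; a pose out of reach is approached as far as the arm can. A call is refused whole if a number of a shift passes 1 or a number of a turn 0.15, either way. A call with a gripper value outside its range is refused whole. "grip" is the finger opening in mm, from 0 to 85.4, set as the call begins (left out, the last holds). The fingers move at their own pace and stop on an object; "newtons" is the grip in N (left out, the last holds). Time passes only in rows, so rows that do not move let the fingers close, or fill a call up. It gives the time, the measured TCP pose, the force, the opening and the grip force at its end, in the units of the state.
- ctrl.get_obs(): the state, without advancing time (a new reading comes with each control period).
- ctrl.get_image(name): name is "scene" or "top" or "wrist"; returns the picture (384x512x3 uint8, red, green, blue); there is no depth.
- ctrl.calibration(name): a dict with "fx", "fy", "cx", "cy" (pixels), "R" (3x3) and "t" (3): a world point X has camera coordinates R X + t; the wrist camera has in their place "T_tool_cam" (4x4, takes a point from camera to tool coordinates, whose origin is the TCP and whose axes are the flange's). Camera axes: x right, y down, z forward; pixel columns grow to the right and rows downward; lengths in m; the calibration is good to about 2 mm. A picture is of the moment at which its call begins: read the wrist's pose just before it. calibration takes no time and is no camera call.
- ctrl.finish_job(): hands the job in; it is judged then, once.
Trained networks look in the newest picture that a camera, given by its name, has taken for a name from the list of things; names that differ only in an ending like _2 or _b are one class to them, and where a whole thing is asked for, a point or a joint stands for the part that bears it (a point fixed in the world has none). Each returns a list of dicts, best first, with "confidence" (0 to 1); they miss things now and then, are a little off and sometimes report something else, mostly with a low value. They report only what shows in the picture. A call takes as long as a camera call.
- ctrl.look_for(camera, query): "rect" ([left, top, width, height] in pixels, round what is visible of it).
- ctrl.mark_of(camera, query): "pixel" ([column, row] in pixels: a listed point, or the origin of a listed thing).
The state is a dict: "t": time; "q": joint angles; "dq": joint speeds; "effort": joint torques, N m; "tool_pos": TCP position; "tool_rot": TCP orientation; "contact_force": force on the tool from outside, world axes, zero at the start; "wrist_torque": the same for the moment, N m; "opening": finger opening in m; "grip_force": force on a finger pad.
Only numpy, scipy, OpenCV 4.12 (cv2) and the standard library are available. Lean on these libraries where they do the work, as an engineer would, in place of code of your own. Each camera call takes 0.05 s, during which the arm holds its last target. There are 200 camera calls.

## Working session

There is one attempt and no reset: what is moved stays moved. The work goes in short steps, Python scripts to look and compute and a tool call to move; the robot and the scene stay as the last step left them, time stands still between calls to the robot, and variables do not carry over. Pictures are saved under pics/ and viewed, at most 13 in all, crops included, and the job is handed in when it is done.

Besides the shell and the picture viewer there is one more tool, called after "Request:" as a command line: name --argument value ..., lists and objects as JSON in quotes. carry_out: Moves the arm, as the interface text tells. Its arguments: {"type":"object","properties":{"moves":{"type":"array"},"grip":{"type":"number"},"newtons":{"type":"number"}},"required":["moves"]}

```bash
mkdir -p pics; ls
python3 - <<'E'
from station import ctrl
import cv2,numpy as np
o=ctrl.get_obs(); print({k:np.round(v,3).tolist() for k,v in o.items()})
for c in("scene","top"):
    im=ctrl.get_image(c); cv2.imwrite(f"pics/{c}0.png",im[:,:,::-1])
    k=ctrl.calibration(c); print(c,{a:np.round(b,4).tolist() for a,b in k.items()})
    for n in("tote","tote_lip","rack","stop","hook","hook_tip","cradle","tote_grey","tote_black","bracket_a","tapper","oil_mid","caliper"):
        print(n,[(np.round(d["pixel"]).tolist(),round(d["confidence"],2)) for d in ctrl.mark_of(c,n)[:3]])
print(ctrl.calibration("wrist"))
E
```

```text
pics
{'t': 0.0, 'q': [-1.36, 0.053, 1.614, 0.0, 1.476, -0.119], 'dq': [-0.0, -0.0, 0.001, -0.0, 0.002, -0.001], 'effort': [-0.0, -39.368, -37.018, -0.0, 0.007, 0.0], 'tool_pos': [0.202, -0.591, 0.23], 'tool_rot': [-3.097, -0.515, 0.0], 'contact_force': [-0.24, -0.148, 0.086], 'wrist_torque': [-0.014, 0.036, 0.035], 'grip_force': 0.0, 'opening': 0.085}
scene {'fx': 442.7098, 'fy': 442.7098, 'cx': 253.6741, 'cy': 191.9437, 'R': [[0.2241, 0.9745, -0.0057], [0.7697, -0.1806, -0.6124], [-0.5978, 0.1329, -0.7905]], 't': [-0.0895, -0.3764, 2.06]}
tote [([288.0, 230.0], 0.79)]
tote_lip [([293.0, 215.0], 0.72), ([245.0, 234.0], 0.56)]
rack [([245.0, 233.0], 0.4)]
stop [([287.0, 197.0], 0.78)]
hook [([168.0, 191.0], 0.86)]
hook_tip [([159.0, 239.0], 0.82), ([293.0, 219.0], 0.29)]
cradle [([167.0, 206.0], 0.57), ([102.0, 198.0], 0.5)]
tote_grey [([338.0, 226.0], 0.62)]
tote_black [([243.0, 234.0], 0.65)]
bracket_a [([258.0, 182.0], 0.54), ([204.0, 178.0], 0.49)]
tapper [([357.0, 147.0], 0.68)]
oil_mid [([104.0, 198.0], 0.88), ([334.0, 223.0], 0.58), ([356.0, 148.0], 0.45)]
caliper [([327.0, 181
[... 548 characters left out ...]
 [([159.0, 151.0], 0.81)]
tote_black [([258.0, 159.0], 0.67), ([201.0, 178.0], 0.61), ([329.0, 227.0], 0.19)]
bracket_a [([228.0, 232.0], 0.67)]
tapper [([89.0, 258.0], 0.93)]
oil_mid [([408.0, 238.0], 0.59)]
caliper [([144.0, 221.0], 0.92)]
{'fx': 279.9353965427472, 'fy': 279.9353965427472, 'cx': 255.58429682037914, 'cy': 189.96223497764163, 'T_tool_cam': array([[ 4.85618357e-04, -9.45999390e-01, -3.24168041e-01,
         8.45599052e-02],
       [ 9.99999881e-01,  4.41987512e-04,  2.08220348e-04,
        -2.31541471e-04],
       [-5.36980959e-05, -3.24168104e-01,  9.45999491e-01,
        -1.42436369e-01],
       [ 0.00000000e+00,  0.00000000e+00,  0.00000000e+00,
         1.00000000e+00]])}
```

View pictures.

View pics/top0.png

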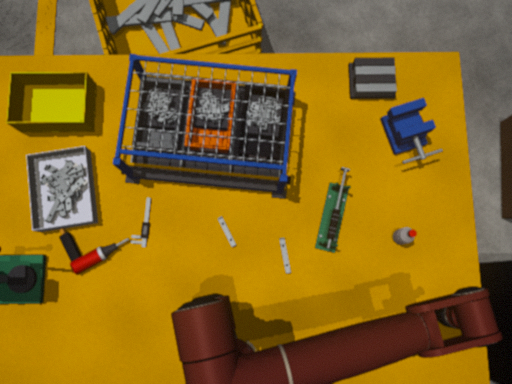

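View pics/scene0.png

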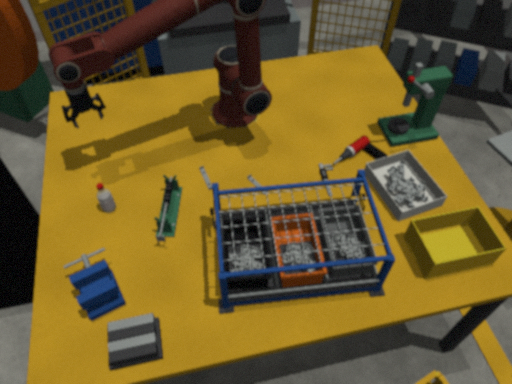

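```bash
cat > h.py <<'E'
from station import ctrl
import numpy as np
from scipy.spatial.transform import Rotation as Rn
from scipy.optimize import least_squares
def cam(c,o=None):
    k=ctrl.calibration(c)
    if "R" in k: return k,np.array(k["R"]),np.array(k["t"])
    o=o or ctrl.get_obs(); T=np.eye(4); T[:3,:3]=Rn.from_rotvec(o["tool_rot"]).as_matrix(); T[:3,3]=o["tool_pos"]
    W=np.linalg.inv(T@k["T_tool_cam"]); return k,W[:3,:3],W[:3,3]
def proj(c,X,o=None):
    k,R,t=cam(c,o); p=np.atleast_2d(X)@R.T+t
    return np.c_[k["fx"]*p[:,0]/p[:,2]+k["cx"],k["fy"]*p[:,1]/p[:,2]+k["cy"]]
def onz(c,px,z,o=None):
    k,R,t=cam(c,o); d=R.T@np.array([(px[0]-k["cx"])/k["fx"],(px[1]-k["cy"])/k["fy"],1]); C=-R.T@t
    return C+d*(z-C[2])/d[2]
def tri(obs):
    return least_squares(lambda X:np.concatenate([proj(c,X)[0]-p for c,p in obs]),[.6,0,.1]).x
def st():
    o=ctrl.get_obs(); print({k:np.round(o[k],4).tolist() for k in("t","q","tool_pos","tool_rot","contact_force","opening","grip_force")})
    return o
E
python3 - <<'E'
from h import *
for n,z,s,t in(("lip",.135,(293,215),(206,143)),("stop",0,(287,197),(202,177)),("hook",.07,(168,191),(334,221)),("tip",.042,(159,239),(341,171)),("cradle",0,(167,206),(327,226)),("grey",.055,(338,226),(159,151)),("black",.055,(243,234),(258,159)),("tote",.055,(288,230),(210,150)),("oil",.07,(104,198),(408,238)),("tapper",.0,(357,147),(89,258)),("cal",.0,(327,181),(144,221)),("brk",.0,(258,182),(228,232))):
    print(n,onz("scene",s,z).round(3),onz("top",t,z).round(3),tri([("scene",s),("top",t)]).round(3))
E
```

```text
lip [0.716 0.068 0.135] [0.726 0.061 0.135] [0.723 0.062 0.146]
stop [0.539 0.103 0.   ] [0.642 0.086 0.   ] [0.619 0.075 0.111]
hook [ 0.458 -0.348  0.07 ] [ 0.476 -0.355  0.07 ] [ 0.474 -0.349  0.09 ]
tip [ 0.647 -0.405  0.042] [ 0.65  -0.39   0.042] [ 0.649 -0.397  0.043]
cradle [ 0.475 -0.364  0.   ] [ 0.467 -0.343  0.   ] [ 0.468 -0.354 -0.012]
grey [0.747 0.233 0.055] [0.722 0.228 0.055] [0.731 0.238 0.027]
black [ 0.703 -0.109  0.055] [ 0.691 -0.108  0.055] [ 0.695 -0.108  0.042]
tote [0.723 0.053 0.055] [0.724 0.054 0.055] [0.724 0.053 0.056]
oil [ 0.437 -0.586  0.07 ] [ 0.418 -0.594  0.07 ] [ 0.42  -0.596  0.052]
tapper [ 0.347  0.471 -0.   ] [0.366 0.465 0.   ] [0.365 0.459 0.021]
cal [0.498 0.283 0.   ] [0.49  0.283 0.   ] [ 0.491  0.286 -0.009]
brk [0.439 0.009 0.   ] [ 0.45  -0.004  0.   ] [ 0.449 -0.     0.014]
```

The pictures show the orange tote in the middle lane: lip near top (206,143), scene (293,215). The hook lies in the green cradle: handle near top (334,221), bill near (346,170). The rack is yawed about -0.11 rad. I'm moving above the hook.

Request:
carry_out --moves '[{"turn": 0.148},{"turn": 0.148},{"turn": 0.148},{"turn": 0.146},{"x": 0.67,"y": -1},{"x": 0.67,"y": -1},{"x": 0.67,"y": -1},{"x": 0.67,"y": -1}]'

```text
validation failed for argument at $.mo...
```

Request:
carry_out --moves '[{"x": 0.67,"y": -1},{"x": 0.67,"y": -1},{"x": 0.67,"y": -1},{"x": 0.67,"y": -1},{"x": 0.67,"y": -1},{"x": 0.67,"y": -1},{"x": 0.67,"y": -1},{"x": 0.67,"y": -1}]'

```text
validation failed for argument at $.mo...
```

Run:
```python
from h import *
import cv2
o=st()
cv2.imwrite("pics/w1.png",ctrl.get_image("wrist")[:,:,::-1])
for n,z in(("hook",.07),("hook_tip",.042),("cradle",0)):
    for d in ctrl.mark_of("wrist",n)[:2]: print(n,np.round(d["pixel"]),round(d["confidence"],2),onz("wrist",d["pixel"],z,o).round(4))
```

```text
{'t': 1.4, 'q': [-1.36, 0.0527, 1.6129, 0.0, 1.476, -0.119], 'tool_pos': [0.2024, -0.5913, 0.2313], 'tool_rot': [3.099, 0.5156, 0.0], 'contact_force': [0.3219, 0.5113, -0.5868], 'opening': 0.0855, 'grip_force': 0.0}
```

View pics/w1.png

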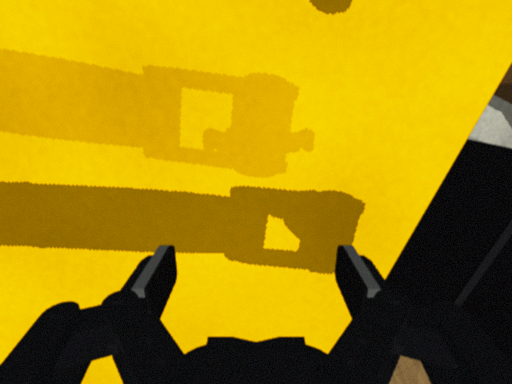

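The call was refused, probably because each row needs all four keys, so the picture shows only bare bench. Resending with complete rows.

Request:
carry_out --moves '[{"x": 0,"y": 0,"z": 0,"turn": 0.148},{"x": 0,"y": 0,"z": 0,"turn": 0.148},{"x": 0,"y": 0,"z": 0,"turn": 0.148},{"x": 0,"y": 0,"z": 0,"turn": 0.146},{"x": 0.67,"y": -1,"z": 0,"turn": 0},{"x": 0.67,"y": -1,"z": 0,"turn": 0},{"x": 0.67,"y": -1,"z": 0,"turn": 0},{"x": 0.67,"y": -1,"z": 0,"turn": 0}]'

```text
t: 2.4
tool_pos: [0.2936, -0.5112, 0.2314]
tool_rot: [3.115, -0.408, 0.0]
contact_force: [0.3, 0.8, 0.2]
opening: 0.0856
grip_force: 0.0
```

Request:
carry_out --moves '[{"x": 0.67,"y": -1,"z": 0,"turn": 0},{"x": 0.67,"y": -1,"z": 0,"turn": 0},{"x": 0.67,"y": -1,"z": 0,"turn": 0},{"x": 0.67,"y": -1,"z": 0,"turn": 0},{"x": 0.67,"y": -1,"z": 0,"turn": 0},{"x": 0.67,"y": -1,"z": 0,"turn": 0},{"x": 0.67,"y": -1,"z": 0,"turn": 0},{"x": 0.67,"y": -1,"z": 0,"turn": 0}]'

```text
t: 3.2
tool_pos: [0.4747, -0.3522, 0.2315]
tool_rot: [3.115, -0.408, 0.0]
contact_force: [0.6, -0.1, 0.4]
opening: 0.0856
grip_force: 0.0
```

Run:
```python
from h import *
import cv2
o=st()
cv2.imwrite("pics/w2.png",ctrl.get_image("wrist")[:,:,::-1])
for n,z in(("hook",.07),("hook_tip",.042),("cradle",0)):
    for d in ctrl.mark_of("wrist",n)[:2]: print(n,np.round(d["pixel"]),round(d["confidence"],2),onz("wrist",d["pixel"],z,o).round(4))
```

```text
{'t': 3.2, 'q': [-0.7642, -0.0275, 1.6935, 0.0, 1.4752, 1.0668], 'tool_pos': [0.4747, -0.3522, 0.2315], 'tool_rot': [3.1149, -0.4075, 0.0004], 'contact_force': [0.638, -0.0557, 0.4475], 'opening': 0.0856, 'grip_force': 0.0}
hook [256. 176.] 0.83 [ 0.4717 -0.3512  0.07  ]
cradle [258. 167.] 0.86 [ 0.4642 -0.3515  0.    ]
```

View pics/w2.png

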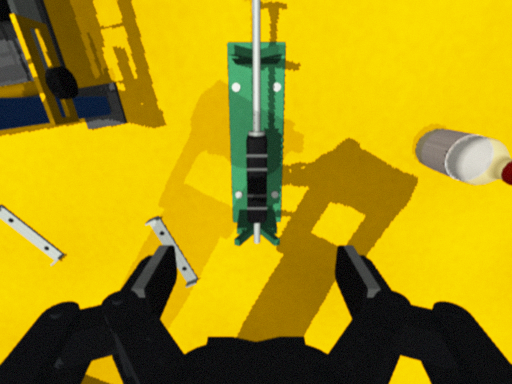

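The wrist view shows the hook straight along image column 257, so the yaw is right. The handle spans rows 133–222 and sits between the fingers. Descending and gripping.

Request:
carry_out --moves '[{"x": -0.16,"y": 0,"z": 0.91,"turn": 0},{"x": 0,"y": 0,"z": 0.91,"turn": 0},{"x": 0,"y": 0,"z": 0.91,"turn": 0},{"x": 0,"y": 0,"z": 0.91,"turn": 0},{"x": 0,"y": 0,"z": 0.91,"turn": 0},{"x": 0,"y": 0,"z": 0.91,"turn": 0},{"x": 0,"y": 0,"z": 0.91,"turn": 0},{"x": 0,"y": 0,"z": 0.91,"turn": 0}]'

```text
t: 4.2
tool_pos: [0.469, -0.3532, 0.0485]
tool_rot: [3.114, -0.41, 0.0]
contact_force: [-0.8, 0.7, 0.1]
opening: 0.0853
grip_force: 0.0
```

Request:
carry_out --moves '[{"x": 0,"y": 0,"z": 0,"turn": 0},{"x": 0,"y": 0,"z": 0,"turn": 0},{"x": 0,"y": 0,"z": 0,"turn": 0},{"x": 0,"y": 0,"z": 0,"turn": 0},{"x": 0,"y": 0,"z": 0,"turn": 0},{"x": 0,"y": 0,"z": 0,"turn": 0},{"x": 0,"y": 0,"z": 0,"turn": 0},{"x": 0,"y": 0,"z": 0,"turn": 0}]' --grip 10 --newtons 80

```text
t: 5.0
tool_pos: [0.4709, -0.3531, 0.0512]
tool_rot: [3.113, -0.407, 0.004]
contact_force: [-0.2, 0.2, 6.4]
opening: 0.0206
grip_force: 78.3
```

Request:
carry_out --moves '[{"x": 0,"y": 0,"z": -0.5,"turn": 0},{"x": 0,"y": 0,"z": -1,"turn": 0},{"x": 0,"y": 0,"z": -1,"turn": 0},{"x": 0,"y": 0,"z": -1,"turn": 0},{"x": 0,"y": 0,"z": -1,"turn": 0},{"x": 0,"y": 0,"z": -1,"turn": 0},{"x": 0,"y": 0,"z": -1,"turn": -0.145},{"x": 0,"y": 0,"z": -1,"turn": 0}]'

```text
t: 5.8
tool_pos: [0.4694, -0.3514, 0.2375]
tool_rot: [-3.136, 0.177, 0.002]
contact_force: [-0.8, 1.3, -1.0]
opening: 0.0209
grip_force: 78.2
```

Request:
carry_out --moves '[{"x": 0,"y": 0,"z": -1,"turn": 0},{"x": 0.2,"y": -0.7,"z": -1,"turn": 0},{"x": 0.2,"y": -1,"z": -0.8,"turn": 0},{"x": 0.2,"y": -1,"z": -0.5,"turn": 0},{"x": 0.2,"y": -1,"z": 0,"turn": 0},{"x": 0.2,"y": -1,"z": 0,"turn": 0},{"x": 0.2,"y": -1,"z": 0,"turn": 0},{"x": 0.2,"y": -1,"z": 0,"turn": 0}]'

```text
t: 6.6
tool_pos: [0.5236, -0.1883, 0.319]
tool_rot: [-3.136, 0.181, 0.002]
contact_force: [0.7, 0.2, -2.1]
opening: 0.0208
grip_force: 78.4
```

Request:
carry_out --moves '[{"x": 0.2,"y": -1,"z": 0,"turn": 0},{"x": 0.2,"y": -1,"z": 0,"turn": 0},{"x": 0.2,"y": -1,"z": 0,"turn": 0},{"x": 0.2,"y": -1,"z": 0,"turn": 0},{"x": 0.2,"y": -1,"z": 0,"turn": 0},{"x": 0.2,"y": -1,"z": 0,"turn": 0},{"x": 0.2,"y": -1,"z": 0,"turn": 0},{"x": 0.2,"y": -1,"z": 0,"turn": 0}]'

```text
t: 7.4
tool_pos: [0.5862, 0.0056, 0.319]
tool_rot: [-3.136, 0.18, 0.002]
contact_force: [0.3, -0.7, -1.4]
opening: 0.021
grip_force: 78.4
```

Request:
carry_out --moves '[{"x": 0.2,"y": -1,"z": 0,"turn": 0},{"x": 0.2,"y": -1,"z": 0,"turn": 0},{"x": 0.2,"y": -0.9,"z": 0,"turn": 0},{"x": 0,"y": 0,"z": 0,"turn": 0},{"x": 0,"y": 0,"z": 0,"turn": 0},{"x": 0,"y": 0,"z": 0,"turn": 0},{"x": 0,"y": 0,"z": 0,"turn": 0},{"x": 0,"y": 0,"z": 0,"turn": 0}]'

```text
t: 8.2
tool_pos: [0.6098, 0.0739, 0.3194]
tool_rot: [3.136, -0.182, 0.0]
contact_force: [1.0, -0.2, -1.9]
opening: 0.0209
grip_force: 78.5
```

Run:
```python
from h import *
import cv2
o=st()
cv2.imwrite("pics/w3.png",ctrl.get_image("wrist")[:,:,::-1])
for n,z in(("tote_lip",.135),("tote",.055),("stop",.1),("rack",0),("hook_tip",.3)):
  for c in("wrist","top","scene"):
    if n=="hook_tip" or c=="wrist":
      for d in ctrl.mark_of(c,n)[:2]: print(c,n,np.round(d["pixel"]),round(d["confidence"],2),onz(c,d["pixel"],z,o).round(4))
```

```text
{'t': 8.2, 'q': [-0.0004, -0.0097, 1.5311, -0.0001, 1.6202, 1.6866], 'tool_pos': [0.6098, 0.0739, 0.3194], 'tool_rot': [3.1362, -0.1825, 0.0], 'contact_force': [1.0213, -0.2122, -1.8702], 'opening': 0.0209, 'grip_force': 78.4816}
wrist tote_lip [259.  66.] 0.69 [0.7213 0.0581 0.135 ]
wrist tote [260.  69.] 0.76 [0.7247 0.055  0.055 ]
wrist tote [134.  84.] 0.55 [0.7251 0.2276 0.055 ]
wrist stop [254. 271.] 0.44 [0.4412 0.0957 0.1   ]
top hook_tip [341. 171.] 0.74 [ 0.5918 -0.3409  0.3   ]
top hook_tip [146. 218.] 0.51 [0.4621 0.2133 0.3   ]
scene hook_tip [159. 239.] 0.82 [ 0.8181 -0.3751  0.3   ]
scene hook_tip [293. 219.] 0.29 [0.837  0.0222 0.3   ]
```

View pics/w3.png

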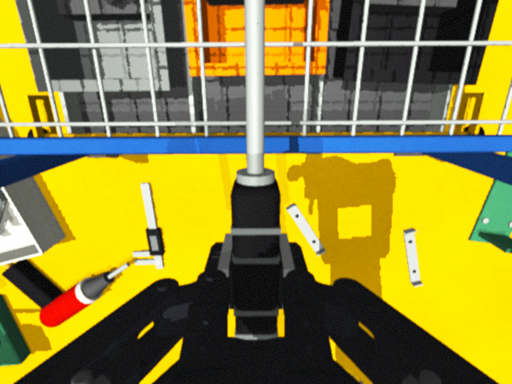

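The wrist view shows the orange lip edge at row ≈74, columns 190–328, centred under the shaft, and the blue front beam level at row ≈145. I'll back out, lower to entry height and check the tip.

Request:
carry_out --moves '[{"x": -1,"y": 0.08,"z": 0,"turn": 0},{"x": -1,"y": 0,"z": 0,"turn": 0},{"x": -1,"y": 0,"z": 0,"turn": 0},{"x": -1,"y": 0,"z": 0,"turn": 0},{"x": -1,"y": 0,"z": 0,"turn": 0},{"x": -1,"y": 0,"z": 0,"turn": 0},{"x": -1,"y": 0,"z": 0,"turn": 0},{"x": -1,"y": 0,"z": 0,"turn": 0}]'

```text
t: 9.4
tool_pos: [0.41, 0.0958, 0.3194]
tool_rot: [-3.136, 0.181, -0.0]
contact_force: [0.1, -0.1, -1.2]
opening: 0.0209
grip_force: 78.5
```

Request:
carry_out --moves '[{"x": 0,"y": 0,"z": 0.9,"turn": 0},{"x": 0,"y": 0,"z": 0.9,"turn": 0},{"x": 0,"y": 0,"z": 0.9,"turn": 0},{"x": 0,"y": 0,"z": 0.9,"turn": 0},{"x": 0,"y": 0,"z": 0.9,"turn": 0},{"x": 0,"y": 0,"z": 0.9,"turn": 0},{"x": 0,"y": 0,"z": 0.9,"turn": 0},{"x": 0,"y": 0,"z": 0,"turn": 0}]'

```text
t: 10.2
tool_pos: [0.4086, 0.0956, 0.1583]
tool_rot: [3.136, -0.181, -0.011]
contact_force: [0.1, 0.7, -1.4]
opening: 0.0209
grip_force: 78.5
```

Run:
```python
from h import *
import cv2
o=st()
R=Rn.from_rotvec(o["tool_rot"]).as_matrix(); p=np.array(o["tool_pos"])
tip=p+R@[.1925,0,-.0188+.028]; print("pred tip",tip.round(4))
ob={}
for c in("top","scene"):
  im=ctrl.get_image(c)[:,:,::-1].copy(); 
  for n in("hook_tip","tote_lip","hook"):
    for d in ctrl.mark_of(c,n)[:1]: ob[c,n]=d["pixel"];print(c,n,np.round(d["pixel"],1),round(d["confidence"],2))
  q=proj(c,tip)[0]; print("pred px",q.round(1))
  x,y=q.astype(int); cr=im[max(y-75,0):y+75,max(x-100,0):x+100]
  cv2.imwrite(f"pics/{c}4.png",cv2.resize(cr,None,fx=4,fy=4,interpolation=2)); 
for n in("hook_tip","tote_lip","hook"):
  if("top",n) in ob and("scene",n) in ob: print(n,tri([(c,ob[c,n]) for c in("top","scene")]).round(4))
```

```text
{'t': 10.2, 'q': [0.052, -0.4163, 2.1446, 0.0, 1.4202, 1.7379], 'tool_pos': [0.4086, 0.0956, 0.1583], 'tool_rot': [3.1356, -0.1807, -0.0108], 'contact_force': [0.1291, 0.736, -1.365], 'opening': 0.0209, 'grip_force': 78.5344}
pred tip [0.5997 0.0735 0.1478]
top hook_tip [202.9 186.4] 0.53
top tote_lip [203.5 143.2] 0.92
top hook [192.8 243.2] 0.48
pred px [201.5 180.4]
scene hook_tip [285.4 187.2] 0.59
scene tote_lip [292.1 216.1] 0.95
scene hook [280.2 143.2] 0.45
pred px [285.8 186.8]
hook_tip [0.5851 0.0735 0.1267]
tote_lip [0.7234 0.0658 0.14  ]
hook [0.401  0.1    0.1651]
```

View pics/top4.png

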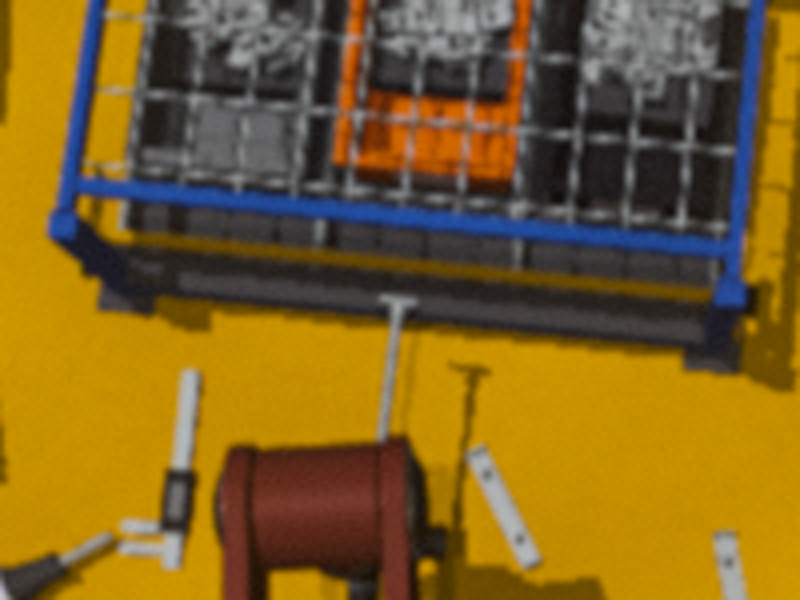

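The top crop shows the bill at px (200,180), matching the prediction. The yellow stop bar runs at px (208,172), with the orange lip beyond it near (204,143).

Run:
```python
from h import *
b=onz("top",(101+410/4,105+266/4),.106); l=onz("top",(203.5,143.2),.135); t=onz("top",(200.3,179.6),.152)
e=np.array([.993,-.112,0]);print(b,l,t,"bar axis->lip",(l-b)@e,"travel",(l-b)@e-.008, "tip->lip",(l-t)@e)
l2=onz("scene",(292.1,216.1),.135);print(l2)
```

```text
[0.63809403 0.0712212  0.106     ] [0.72549068 0.06928644 0.135     ] [0.60165312 0.07691544 0.152     ] bar axis->lip 0.08700157150595926 travel 0.07900157150595927 tip->lip 0.12382514907079452
[0.71987381 0.06346327 0.135     ]
```

Request:
carry_out --moves '[{"x": 0,"y": 0,"z": -0.16,"turn": 0},{"x": 0.93,"y": 0,"z": 0,"turn": 0},{"x": 0.93,"y": 0,"z": 0,"turn": 0},{"x": 0.93,"y": 0,"z": 0,"turn": 0},{"x": 0.93,"y": 0,"z": 0,"turn": 0},{"x": 0.93,"y": 0,"z": 0,"turn": 0},{"x": 0.93,"y": 0,"z": 0,"turn": 0},{"x": 0,"y": 0,"z": 0,"turn": 0}]'

```text
t: 11.4
tool_pos: [0.5519, 0.0791, 0.1664]
tool_rot: [3.136, -0.182, 0.002]
contact_force: [-0.9, 0.2, -1.9]
opening: 0.0208
grip_force: 78.5
```

Run:
```python
from h import *
import cv2
o=st()
R=Rn.from_rotvec(o["tool_rot"]).as_matrix(); p=np.array(o["tool_pos"])
tip=p+R@[.1925,0,-.0188+.028]; print("pred tip",tip.round(4))
out=[]
for c in("top","scene"):
  im=ctrl.get_image(c)[:,:,::-1].copy(); q=proj(c,tip)[0]; print(c,"pred px",q.round(1))
  x,y=q.astype(int); print("origin",x-40,y-45); out.append(cv2.resize(im[y-45:y+45,x-40:x+40],None,fx=5,fy=5,interpolation=2))
  for n in("hook_tip","tote_lip"):
    for d in ctrl.mark_of(c,n)[:1]: print(c,n,np.round(d["pixel"],1),round(d["confidence"],2))
cv2.imwrite("pics/c5.png",np.hstack(out))
```

```text
{'t': 11.4, 'q': [0.009, -0.0599, 1.8355, -0.0002, 1.3646, 1.6958], 'tool_pos': [0.5519, 0.0791, 0.1664], 'tool_rot': [3.1362, -0.1821, 0.0022], 'contact_force': [-0.9439, 0.2428, -1.9282], 'opening': 0.0208, 'grip_force': 78.5215}
pred tip [0.7431 0.0568 0.1575]
top pred px [206.8 135.9]
origin 166 90
top hook_tip [206.2 138.8] 0.68
scene pred px [292.5 218.2]
origin 252 173
scene hook_tip [291.7 216.5] 0.63
scene tote_lip [292.6 217.6] 0.61
```

View pics/c5.png

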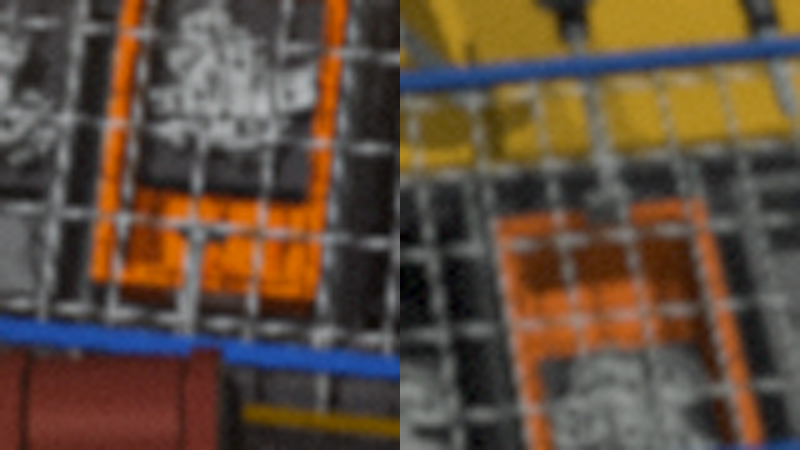

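The bill hangs inside the tote's front pocket (top crop (205,232), rim at row ≈283, brackets above row 190). Lowering.

Request:
carry_out --moves '[{"x": 0,"y": 0,"z": 0.2,"turn": 0},{"x": 0,"y": 0,"z": 0.2,"turn": 0},{"x": 0,"y": 0,"z": 0.2,"turn": 0},{"x": 0,"y": 0,"z": 0.2,"turn": 0},{"x": 0,"y": 0,"z": 0.2,"turn": 0},{"x": 0,"y": 0,"z": 0.26,"turn": 0},{"x": 0,"y": 0,"z": 0.26,"turn": 0},{"x": 0,"y": 0,"z": 0,"turn": 0}]'

```text
t: 12.5
tool_pos: [0.5487, 0.0796, 0.1262]
tool_rot: [3.136, -0.181, -0.004]
contact_force: [-0.1, 0.1, -1.4]
opening: 0.0212
grip_force: 78.5
```

```bash
python3 -c "
from h import *
for i in range(3): o=st(); ctrl.get_image('top')"
```

```text
{'t': 12.5, 'q': [0.0098, -0.0245, 1.8717, 0.0, 1.2969, 1.6958], 'tool_pos': [0.5487, 0.0796, 0.1262], 'tool_rot': [3.1362, -0.1809, -0.004], 'contact_force': [-0.0893, 0.1026, -1.3934], 'opening': 0.0212, 'grip_force': 78.5208}
{'t': 12.55, 'q': [0.0098, -0.0249, 1.871, 0.0, 1.2971, 1.6958], 'tool_pos': [0.5491, 0.0796, 0.1269], 'tool_rot': [3.1363, -0.1809, -0.0025], 'contact_force': [-0.0604, 0.3484, -0.5148], 'opening': 0.0209, 'grip_force': 78.5221}
{'t': 12.6, 'q': [0.0099, -0.0254, 1.8704, 0.0, 1.2972, 1.6959], 'tool_pos': [0.5495, 0.0796, 0.1275], 'tool_rot': [3.1364, -0.1808, -0.0008], 'contact_force': [-0.6109, 0.3262, -1.0953], 'opening': 0.0209, 'grip_force': 78.5221}
```

Request:
carry_out --moves '[{"x": -0.12,"y": 0,"z": 0,"turn": 0},{"x": -0.12,"y": 0,"z": 0,"turn": 0},{"x": -0.12,"y": 0,"z": 0,"turn": 0},{"x": -0.12,"y": 0,"z": 0,"turn": 0},{"x": -0.12,"y": 0,"z": 0,"turn": 0},{"x": -0.12,"y": 0,"z": 0,"turn": 0},{"x": -0.12,"y": 0,"z": 0,"turn": 0},{"x": -0.12,"y": 0,"z": 0,"turn": 0}]'

```text
t: 13.45
tool_pos: [0.5258, 0.0824, 0.128]
tool_rot: [-3.136, 0.181, -0.001]
contact_force: [2.6, -0.3, -2.5]
opening: 0.0208
grip_force: 78.4
```

Request:
carry_out --moves '[{"x": -0.16,"y": 0,"z": 0,"turn": 0},{"x": -0.16,"y": 0,"z": 0,"turn": 0},{"x": -0.16,"y": 0,"z": 0,"turn": 0},{"x": -0.16,"y": 0,"z": 0,"turn": 0},{"x": -0.16,"y": 0,"z": 0,"turn": 0},{"x": -0.16,"y": 0,"z": 0,"turn": 0},{"x": -0.16,"y": 0,"z": 0,"turn": 0},{"x": -0.16,"y": 0,"z": 0,"turn": 0}]'

```text
t: 14.25
tool_pos: [0.4937, 0.0861, 0.1279]
tool_rot: [-3.136, 0.181, -0.0]
contact_force: [3.5, 0.0, -2.5]
opening: 0.0209
grip_force: 78.4
```

Run:
```python
from h import *
o=st()
for c in("top","scene","wrist"):
  ctrl.get_image(c)
  for d in ctrl.mark_of(c,"tote_lip")[:1]: print(c,np.round(d["pixel"],1),round(d["confidence"],2),onz(c,d["pixel"],.135,o).round(4))
```

```text
{'t': 14.25, 'q': [0.0241, -0.1607, 1.9955, 0.0, 1.3066, 1.71], 'tool_pos': [0.4937, 0.0861, 0.1279], 'tool_rot': [-3.1364, 0.1808, -0.0004], 'contact_force': [3.4578, 0.0056, -2.503], 'opening': 0.0209, 'grip_force': 78.4088}
top [205.1 161.4] 0.73 [0.6648 0.0637 0.135 ]
scene [288.6 204.9] 0.83 [0.6709 0.0647 0.135 ]
```

Request:
carry_out --moves '[{"x": -0.06,"y": 0,"z": 0,"turn": 0},{"x": -0.06,"y": 0,"z": 0,"turn": 0},{"x": -0.06,"y": 0,"z": 0,"turn": 0},{"x": -0.06,"y": 0,"z": 0,"turn": 0},{"x": -0.06,"y": 0,"z": 0,"turn": 0},{"x": -0.06,"y": 0,"z": 0,"turn": 0},{"x": -0.06,"y": 0,"z": 0,"turn": 0},{"x": -0.06,"y": 0,"z": 0,"turn": 0}]'

```text
t: 15.35
tool_pos: [0.4819, 0.0875, 0.1278]
tool_rot: [3.136, -0.181, -0.0]
contact_force: [2.6, -0.2, -3.2]
opening: 0.0209
grip_force: 78.4
```

Run:
```python
from h import *
import cv2
o=st()
for c in("top","scene"):
  im=ctrl.get_image(c)
  for d in ctrl.mark_of(c,"tote_lip")[:1]: print(c,np.round(d["pixel"],1),round(d["confidence"],2),onz(c,d["pixel"],.135,o).round(4))
  if c=="top": cv2.imwrite("pics/t6.png",cv2.resize(im[130:200,150:270,::-1],None,fx=6,fy=6,interpolation=2))
```

```text
{'t': 15.35, 'q': [0.0274, -0.1902, 2.0212, -0.0, 1.3106, 1.7135], 'tool_pos': [0.4819, 0.0875, 0.1278], 'tool_rot': [3.1364, -0.1809, -0.0001], 'contact_force': [2.626, -0.2464, -3.2018], 'opening': 0.0209, 'grip_force': 78.3549}
top [202.1 162.2] 0.73 [0.6623 0.0733 0.135 ]
scene [289.3 204.4] 0.91 [0.6694 0.0677 0.135 ]
```

View pics/t6.png

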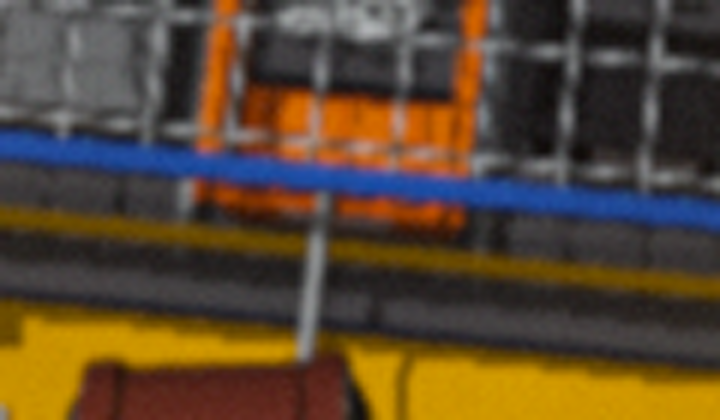

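Run:
```python
from h import *
e=np.array([.993,-.113,0])
r=onz("top",(204.2,165.5),.133); b=onz("top",(205,170),.104); print(r,b,"remaining",(r-b)@e+.010-.008)
```

```text
[0.6517879  0.06664608 0.133     ] [0.64352593 0.06653497 0.104     ] remaining 0.010191578273754436
```

The top view shows the orange rim at crop row ≈213 and the bar at row ≈240, leaving about 10 mm. Continuing slowly.

Request:
carry_out --moves '[{"x": -0.02,"y": 0,"z": 0,"turn": 0},{"x": -0.02,"y": 0,"z": 0,"turn": 0},{"x": -0.02,"y": 0,"z": 0,"turn": 0},{"x": -0.02,"y": 0,"z": 0,"turn": 0},{"x": -0.02,"y": 0,"z": 0,"turn": 0},{"x": -0.02,"y": 0,"z": 0,"turn": 0},{"x": -0.02,"y": 0,"z": 0,"turn": 0},{"x": -0.02,"y": 0,"z": 0,"turn": 0}]'

```text
t: 16.35
tool_pos: [0.4781, 0.0879, 0.1279]
tool_rot: [-3.136, 0.181, -0.0]
contact_force: [2.9, -0.5, -1.9]
opening: 0.0209
grip_force: 78.4
```

Request:
carry_out --moves '[{"x": -0.01,"y": 0,"z": 0,"turn": 0},{"x": -0.01,"y": 0,"z": 0,"turn": 0},{"x": -0.01,"y": 0,"z": 0,"turn": 0},{"x": -0.01,"y": 0,"z": 0,"turn": 0},{"x": -0.01,"y": 0,"z": 0,"turn": 0},{"x": -0.01,"y": 0,"z": 0,"turn": 0},{"x": -0.01,"y": 0,"z": 0,"turn": 0},{"x": -0.01,"y": 0,"z": 0,"turn": 0}]'

```text
t: 17.15
tool_pos: [0.4761, 0.0881, 0.1278]
tool_rot: [3.136, -0.181, 0.0]
contact_force: [2.7, -0.2, -2.7]
opening: 0.021
grip_force: 78.4
```

Request:
carry_out --moves '[{"x": -0.01,"y": 0,"z": 0,"turn": 0},{"x": -0.01,"y": 0,"z": 0,"turn": 0},{"x": -0.01,"y": 0,"z": 0,"turn": 0},{"x": -0.01,"y": 0,"z": 0,"turn": 0},{"x": -0.01,"y": 0,"z": 0,"turn": 0},{"x": -0.01,"y": 0,"z": 0,"turn": 0},{"x": -0.01,"y": 0,"z": 0,"turn": 0},{"x": -0.01,"y": 0,"z": 0,"turn": 0}]'

```text
t: 17.95
tool_pos: [0.4741, 0.0884, 0.1278]
tool_rot: [-3.136, 0.181, -0.0]
contact_force: [3.5, 0.1, -1.4]
opening: 0.021
grip_force: 78.4
```

Request:
carry_out --moves '[{"x": -0.01,"y": 0,"z": 0,"turn": 0},{"x": -0.01,"y": 0,"z": 0,"turn": 0},{"x": -0.01,"y": 0,"z": 0,"turn": 0},{"x": -0.01,"y": 0,"z": 0,"turn": 0},{"x": -0.01,"y": 0,"z": 0,"turn": 0},{"x": -0.01,"y": 0,"z": 0,"turn": 0},{"x": -0.01,"y": 0,"z": 0,"turn": 0},{"x": -0.01,"y": 0,"z": 0,"turn": 0}]'

```text
t: 18.75
tool_pos: [0.4721, 0.0886, 0.1278]
tool_rot: [-3.136, 0.181, -0.0]
contact_force: [2.5, -0.1, -2.7]
opening: 0.021
grip_force: 78.4
```

Request:
carry_out --moves '[{"x": -0.01,"y": 0,"z": 0,"turn": 0},{"x": -0.01,"y": 0,"z": 0,"turn": 0},{"x": -0.01,"y": 0,"z": 0,"turn": 0},{"x": -0.01,"y": 0,"z": 0,"turn": 0},{"x": -0.01,"y": 0,"z": 0,"turn": 0},{"x": -0.01,"y": 0,"z": 0,"turn": 0},{"x": -0.01,"y": 0,"z": 0,"turn": 0},{"x": -0.01,"y": 0,"z": 0,"turn": 0}]'

```text
t: 19.55
tool_pos: [0.4701, 0.0888, 0.1278]
tool_rot: [3.136, -0.181, 0.0]
contact_force: [2.9, -0.1, -2.5]
opening: 0.0207
grip_force: 78.4
```

Request:
carry_out --moves '[{"x": -0.01,"y": 0,"z": 0,"turn": 0},{"x": -0.01,"y": 0,"z": 0,"turn": 0},{"x": -0.01,"y": 0,"z": 0,"turn": 0},{"x": -0.01,"y": 0,"z": 0,"turn": 0},{"x": -0.01,"y": 0,"z": 0,"turn": 0},{"x": -0.01,"y": 0,"z": 0,"turn": 0},{"x": -0.01,"y": 0,"z": 0,"turn": 0},{"x": -0.01,"y": 0,"z": 0,"turn": 0}]'

```text
t: 20.35
tool_pos: [0.4681, 0.0891, 0.1278]
tool_rot: [3.136, -0.181, -0.0]
contact_force: [3.6, 0.4, -2.3]
opening: 0.0211
grip_force: 78.4
```

Run:
```python
from h import *
import cv2
o=st()
im=ctrl.get_image("top"); cv2.imwrite("pics/t7.png",cv2.resize(im[130:200,150:270,::-1],None,fx=6,fy=6,interpolation=2))
```

```text
{'t': 20.35, 'q': [0.0317, -0.2256, 2.0511, -0.0, 1.3161, 1.7176], 'tool_pos': [0.4681, 0.0891, 0.1278], 'tool_rot': [3.1364, -0.1808, -0.0], 'contact_force': [3.5822, 0.3685, -2.3127], 'opening': 0.0211, 'grip_force': 78.3865}
```

View pics/t7.png

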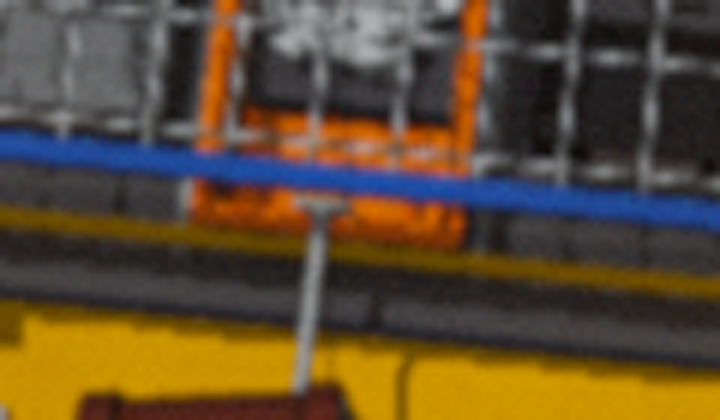

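The rim now nearly reaches the bar in the view, at crop row ≈232 against ≈241. Continuing in fine steps.

Request:
carry_out --moves '[{"x": -0.01,"y": 0,"z": 0,"turn": 0},{"x": -0.01,"y": 0,"z": 0,"turn": 0},{"x": -0.01,"y": 0,"z": 0,"turn": 0},{"x": -0.01,"y": 0,"z": 0,"turn": 0},{"x": -0.01,"y": 0,"z": 0,"turn": 0},{"x": -0.01,"y": 0,"z": 0,"turn": 0},{"x": -0.01,"y": 0,"z": 0,"turn": 0},{"x": -0.01,"y": 0,"z": 0,"turn": 0}]'

```text
t: 21.2
tool_pos: [0.4661, 0.0893, 0.1278]
tool_rot: [-3.136, 0.181, -0.0]
contact_force: [4.2, -0.8, -2.6]
opening: 0.0209
grip_force: 78.4
```

Request:
carry_out --moves '[{"x": -0.01,"y": 0,"z": 0,"turn": 0},{"x": -0.01,"y": 0,"z": 0,"turn": 0},{"x": -0.01,"y": 0,"z": 0,"turn": 0},{"x": -0.01,"y": 0,"z": 0,"turn": 0},{"x": -0.01,"y": 0,"z": 0,"turn": 0},{"x": 0,"y": 0,"z": 0,"turn": 0},{"x": 0,"y": 0,"z": 0,"turn": 0},{"x": 0,"y": 0,"z": 0,"turn": 0}]'

```text
t: 22.0
tool_pos: [0.4662, 0.0893, 0.1281]
tool_rot: [-3.136, 0.181, -0.005]
contact_force: [9.4, 0.4, -4.6]
opening: 0.0208
grip_force: 78.3
```

Firm against the bar at about 10 N. Holding.

Request:
carry_out --moves '[{"x": 0,"y": 0,"z": 0,"turn": 0},{"x": 0,"y": 0,"z": 0,"turn": 0},{"x": 0,"y": 0,"z": 0,"turn": 0},{"x": 0,"y": 0,"z": 0,"turn": 0},{"x": 0,"y": 0,"z": 0,"turn": 0},{"x": 0,"y": 0,"z": 0,"turn": 0},{"x": 0,"y": 0,"z": 0,"turn": 0},{"x": 0,"y": 0,"z": 0,"turn": 0}]'

```text
t: 22.8
tool_pos: [0.4662, 0.0893, 0.1281]
tool_rot: [-3.136, 0.181, -0.005]
contact_force: [8.9, 0.3, -4.4]
opening: 0.0206
grip_force: 78.3
```

Request:
carry_out --moves '[{"x": 0.02,"y": 0,"z": 0,"turn": 0},{"x": 0.02,"y": 0,"z": 0,"turn": 0},{"x": 0.02,"y": 0,"z": 0,"turn": 0},{"x": 0.02,"y": 0,"z": 0,"turn": 0},{"x": 0.04,"y": 0,"z": 0,"turn": 0},{"x": 0.06,"y": 0,"z": 0,"turn": 0},{"x": 0.08,"y": 0,"z": 0,"turn": 0},{"x": 0.1,"y": 0,"z": 0,"turn": 0}]'

```text
t: 23.6
tool_pos: [0.4739, 0.0884, 0.1277]
tool_rot: [-3.136, 0.181, 0.001]
contact_force: [-0.2, -0.3, -2.3]
opening: 0.0209
grip_force: 78.6
```

Request:
carry_out --moves '[{"x": 0.1,"y": 0,"z": 0,"turn": 0},{"x": 0,"y": 0,"z": 0,"turn": 0},{"x": 0,"y": 0,"z": -0.25,"turn": 0},{"x": 0,"y": 0,"z": -0.3,"turn": 0},{"x": 0,"y": 0,"z": -0.3,"turn": 0},{"x": 0,"y": 0,"z": -0.3,"turn": 0},{"x": 0,"y": 0,"z": -0.3,"turn": 0},{"x": 0,"y": 0,"z": 0,"turn": 0}]'

```text
t: 24.4
tool_pos: [0.4773, 0.0881, 0.1659]
tool_rot: [-3.136, 0.181, -0.005]
contact_force: [-0.0, -0.2, -1.5]
opening: 0.0208
grip_force: 78.6
```

Run:
```python
from h import *
import cv2
o=st()
im=ctrl.get_image("top"); cv2.imwrite("pics/t8.png",cv2.resize(im[130:200,150:270,::-1],None,fx=6,fy=6,interpolation=2))
```

```text
{'t': 24.4, 'q': [0.0291, -0.2441, 2.0, 0.0, 1.3825, 1.7151], 'tool_pos': [0.4773, 0.0881, 0.1659], 'tool_rot': [-3.1361, 0.1808, -0.005], 'contact_force': [-0.0232, -0.2271, -1.4763], 'opening': 0.0208, 'grip_force': 78.5688}
```

View pics/t8.png

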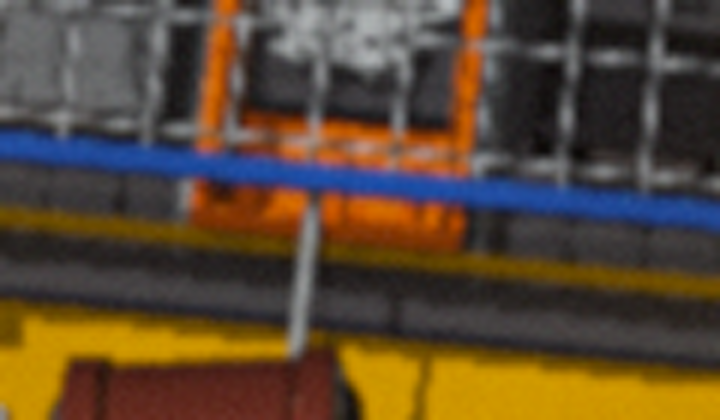

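Nothing shifted: the tote's rim still sits at the bar and the bill is out of the pocket. Backing out, raising and returning to the cradle.

Request:
carry_out --moves '[{"x": -1,"y": 0,"z": 0,"turn": 0},{"x": -1,"y": 0,"z": 0,"turn": 0},{"x": -1,"y": 0,"z": 0,"turn": 0},{"x": 0,"y": 0,"z": -0.4,"turn": 0},{"x": 0,"y": 0,"z": -1,"turn": 0},{"x": 0,"y": 0,"z": -1,"turn": 0},{"x": 0,"y": 0,"z": -1,"turn": 0},{"x": 0,"y": 0,"z": -1,"turn": 0}]'

```text
t: 25.25
tool_pos: [0.4024, 0.0966, 0.2755]
tool_rot: [-3.136, 0.181, -0.001]
contact_force: [-0.4, 0.2, -1.6]
opening: 0.021
grip_force: 78.6
```

Request:
carry_out --moves '[{"x": 0,"y": 0,"z": -1,"turn": 0},{"x": 0,"y": 0,"z": -0.7,"turn": 0},{"x": 0.26,"y": 0.97,"z": 0,"turn": 0},{"x": 0.26,"y": 0.97,"z": 0,"turn": 0},{"x": 0.26,"y": 0.97,"z": 0,"turn": 0},{"x": 0.26,"y": 0.97,"z": 0,"turn": 0},{"x": 0.26,"y": 0.97,"z": 0,"turn": 0},{"x": 0.26,"y": 0.97,"z": 0,"turn": 0}]'

```text
t: 26.05
tool_pos: [0.4242, -0.0535, 0.3166]
tool_rot: [3.136, -0.181, -0.0]
contact_force: [-0.3, -0.0, -1.3]
opening: 0.0209
grip_force: 78.7
```

Request:
carry_out --moves '[{"x": 0.26,"y": 0.97,"z": 0,"turn": 0},{"x": 0.26,"y": 0.97,"z": 0,"turn": 0},{"x": 0.26,"y": 0.97,"z": 0,"turn": 0},{"x": 0.26,"y": 0.97,"z": 0,"turn": 0},{"x": 0.26,"y": 0.97,"z": 0,"turn": 0},{"x": 0.26,"y": 0.97,"z": 0,"turn": 0},{"x": 0.26,"y": 0.97,"z": 0,"turn": 0},{"x": 0.26,"y": 0.97,"z": 0,"turn": 0}]'

```text
t: 26.85
tool_pos: [0.4535, -0.2524, 0.3163]
tool_rot: [-3.136, 0.181, 0.001]
contact_force: [0.2, 0.4, -1.8]
opening: 0.0209
grip_force: 78.7
```

Request:
carry_out --moves '[{"x": 0.26,"y": 0.97,"z": 0,"turn": 0},{"x": 0.26,"y": 0.97,"z": 0,"turn": 0},{"x": 0.26,"y": 0.97,"z": 0,"turn": 0},{"x": 0.26,"y": 0.97,"z": 0,"turn": 0},{"x": 0,"y": 0,"z": 0,"turn": 0.145},{"x": 0,"y": 0,"z": 0,"turn": 0},{"x": 0,"y": 0,"z": 0,"turn": 0},{"x": 0,"y": 0,"z": 0,"turn": 0}]'

```text
t: 27.65
tool_pos: [0.468, -0.35, 0.3165]
tool_rot: [-3.115, 0.404, 0.0]
contact_force: [0.4, -0.9, -1.3]
opening: 0.021
grip_force: 78.8
```

Run:
```python
from h import *
o=st(); y=2*np.arctan2(o["tool_rot"][1],o["tool_rot"][0]); y=(y+np.pi)%(2*np.pi)-np.pi
a=np.array([np.cos(y),np.sin(y)]); b=np.array([np.sin(y),-np.cos(y)])
d=np.array([.4709,-.3531])-o["tool_pos"][:2]; print("yaw",y,"x",d@a/.025,"y",d@b/.025,"z",(o["tool_pos"][2]-.051)/.025)
```

```text
{'t': 27.65, 'q': [-0.7695, -0.0798, 1.6038, 0.0, 1.6177, 1.0592], 'tool_pos': [0.468, -0.35, 0.3165], 'tool_rot': [-3.1154, 0.4039, 0.0001], 'contact_force': [0.3965, -0.8818, -1.3024], 'opening': 0.021, 'grip_force': 78.7793}
yaw -0.2578399590917897 x 0.14312891815457043 y 0.089396034739861 z 10.620313261363187
```

Request:
carry_out --moves '[{"x": 0.14,"y": 0.09,"z": 0,"turn": 0.002},{"x": 0,"y": 0,"z": 1,"turn": 0},{"x": 0,"y": 0,"z": 1,"turn": 0},{"x": 0,"y": 0,"z": 1,"turn": 0},{"x": 0,"y": 0,"z": 1,"turn": 0},{"x": 0,"y": 0,"z": 1,"turn": 0},{"x": 0,"y": 0,"z": 1,"turn": 0},{"x": 0,"y": 0,"z": 1,"turn": 0}]'

```text
t: 28.45
tool_pos: [0.471, -0.3533, 0.1408]
tool_rot: [3.114, -0.408, 0.001]
contact_force: [-0.2, -0.3, -0.6]
opening: 0.0212
grip_force: 78.9
```

Request:
carry_out --moves '[{"x": 0,"y": 0,"z": 0.8,"turn": 0},{"x": 0,"y": 0,"z": 0.5,"turn": 0},{"x": 0,"y": 0,"z": 0.5,"turn": 0},{"x": 0,"y": 0,"z": 0.5,"turn": 0},{"x": 0,"y": 0,"z": 0.5,"turn": 0},{"x": 0,"y": 0,"z": 0.4,"turn": 0},{"x": 0,"y": 0,"z": 0.2,"turn": 0},{"x": 0,"y": 0,"z": 0,"turn": 0}]'

```text
t: 29.25
tool_pos: [0.4703, -0.353, 0.0555]
tool_rot: [-3.114, 0.411, 0.002]
contact_force: [0.7, 1.1, -2.3]
opening: 0.0207
grip_force: 78.9
```

Request:
carry_out --moves '[{"x": 0,"y": 0,"z": 0.03,"turn": 0},{"x": 0,"y": 0,"z": 0.03,"turn": 0},{"x": 0,"y": 0,"z": 0.03,"turn": 0},{"x": 0,"y": 0,"z": 0.03,"turn": 0},{"x": 0,"y": 0,"z": 0.03,"turn": 0},{"x": 0,"y": 0,"z": 0.03,"turn": 0},{"x": 0,"y": 0,"z": 0,"turn": 0},{"x": 0,"y": 0,"z": 0,"turn": 0}]'

```text
t: 30.05
tool_pos: [0.4707, -0.3534, 0.052]
tool_rot: [-3.115, 0.411, 0.0]
contact_force: [-1.3, -0.1, -1.4]
opening: 0.0209
grip_force: 78.9
```

Request:
carry_out --moves '[{"x": 0,"y": 0,"z": 0.03,"turn": 0},{"x": 0,"y": 0,"z": 0.03,"turn": 0},{"x": 0,"y": 0,"z": 0,"turn": 0},{"x": 0,"y": 0,"z": 0,"turn": 0},{"x": 0,"y": 0,"z": 0,"turn": 0},{"x": 0,"y": 0,"z": 0,"turn": 0},{"x": 0,"y": 0,"z": 0,"turn": 0},{"x": 0,"y": 0,"z": 0,"turn": 0}]'

```text
t: 30.85
tool_pos: [0.4709, -0.3535, 0.0512]
tool_rot: [3.114, -0.411, 0.001]
contact_force: [-2.1, 2.7, 5.2]
opening: 0.0209
grip_force: 79.6
```

Seated, with an upward reaction. Opening the gripper, then rising.

Request:
carry_out --moves '[{"x": 0,"y": 0,"z": 0,"turn": 0},{"x": 0,"y": 0,"z": 0,"turn": 0},{"x": 0,"y": 0,"z": 0,"turn": 0},{"x": 0,"y": 0,"z": 0,"turn": 0},{"x": 0,"y": 0,"z": 0,"turn": 0},{"x": 0,"y": 0,"z": 0,"turn": 0},{"x": 0,"y": 0,"z": 0,"turn": 0},{"x": 0,"y": 0,"z": 0,"turn": 0}]' --grip 80

```text
t: 31.65
tool_pos: [0.4707, -0.3534, 0.0506]
tool_rot: [-3.115, 0.411, -0.0]
contact_force: [0.5, 0.4, 0.3]
opening: 0.0801
grip_force: 0.0
```

Request:
carry_out --moves '[{"x": 0,"y": 0,"z": -0.3,"turn": 0},{"x": 0,"y": 0,"z": -0.6,"turn": 0},{"x": 0,"y": 0,"z": -1,"turn": 0},{"x": 0,"y": 0,"z": -1,"turn": 0},{"x": 0,"y": 0,"z": -1,"turn": 0},{"x": 0,"y": 0,"z": -1,"turn": 0},{"x": 0,"y": 0,"z": -1,"turn": 0},{"x": 0,"y": 0,"z": -1,"turn": 0}]'

```text
t: 32.45
tool_pos: [0.4708, -0.3535, 0.226]
tool_rot: [3.113, -0.41, 0.003]
contact_force: [0.5, 0.1, 0.1]
opening: 0.08
grip_force: 0.0
```

Run:
```python
from h import *
import cv2
o=st()
w=ctrl.get_image("wrist")[:,:,::-1]
for n,z in(("hook",.07),("cradle",0)):
    for d in ctrl.mark_of("wrist",n)[:1]: print(n,np.round(d["pixel"]),round(d["confidence"],2),onz("wrist",d["pixel"],z,o).round(4))
t=ctrl.get_image("top")[130:202,150:246,::-1]
cv2.imwrite("pics/f9.png",np.hstack([w[0:288,100:400],cv2.resize(t,(384,288),interpolation=2)]))
```

```text
{'t': 32.45, 'q': [-0.7704, -0.0308, 1.706, -0.0, 1.4643, 1.0626], 'tool_pos': [0.4708, -0.3535, 0.226], 'tool_rot': [3.1134, -0.4105, 0.0027], 'contact_force': [0.5372, 0.0743, 0.1194], 'opening': 0.08, 'grip_force': 0.0}
hook [255. 177.] 0.6 [ 0.4689 -0.352   0.07  ]
cradle [252. 163.] 0.79 [ 0.4697 -0.3475  0.    ]
```

View pics/f9.png

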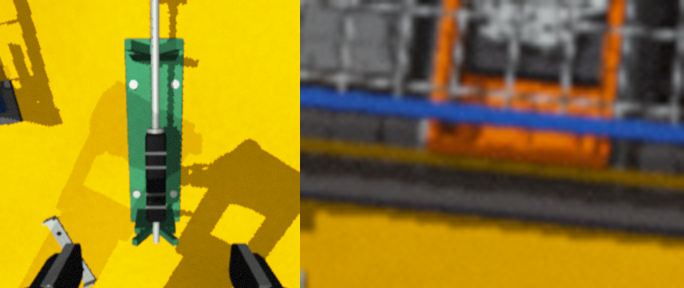

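The hook lies in both yokes (shaft at crop column ≈155 in both Vs), and the tote still sits at the bar. Handing in.

```bash
python3 -c "
from station import ctrl
print(ctrl.finish_job())"
```

```text
the job is handed in; nothing more can be done
None
```

The job is handed in, though no verdict came back: the orange tote was drawn home, held at about 10 N, and still looks to be at the stop bar in the last camera view, with the hook back in both yokes of its cradle.

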